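# Third hand: press the drying-peg strip to the tube rack for screwing

### The arm

A 6-joint arm with a two-finger parallel gripper is mounted at the origin on the work surface. World frame = base frame: x ahead of the robot, y to its left, z up, the work surface at z = 0. Lengths are in m, angles in rad, forces in N, time in s.
With the tool pointing down it reaches from about 0.225 to 0.875 m from the base axis. Payload 3.4 kg.
Tool frame: the origin (TCP) lies between the finger pads; the fingertips stand 8 mm ahead of it and the grasp point (between the pads) lies 11 mm behind it; z points along the fingers, y is the line along which they close (so a half turn about z gives the same grasp; the last joint's range is limited). The gripper opens to 85 mm and grips with 20 to 120 N. Pads are 22 mm wide; open, the fingers measure 114 mm over their backs; the gripper's body (76 mm by 85 mm) begins 54 mm behind the grasp point. The pads swing forward as they close: fully open they stand 13 mm farther back than shut.
Start: joints at [-0.121, 0.276, 1.505, -0, 1.361, -0.121], TCP at [0.575, -0, 0.201] pointing down, gripper open.
Joint ranges: [-2.89, 2.89], [-0.75, 2.08], [0.22, 2.7], [-1.18, 4.32], [0.11, 2.71], [-2.7, 2.7]. Speed limits (rad/s): [2.57, 2.57, 3.14, 3.14, 3.14, 3.14].

### API

Orientations are given as a unit quaternion [w, x, y, z].
In Python, from rig import manip gives the robot as it stands.
- The arm moves only by the tool move_arm, never from a script. Its argument "deltas" is a list that holds one entry, the list of rows, each a list of 5 numbers: the shift along the tool's x, y, z normalised to -1 to 1, where 1 is 80 cm, then the turn about the tool's z normalised to -1 to 1, where 1 is 120 degrees, then the closure, from -1 (fully open) to 1 (shut). In form: [[[tx, ty, tz, twist, grip], ...]]. A call has 1 to 12 rows; each row is the pose to reach, as a shift and turn from the pose commanded when the call began, along the tool's axes at that moment; what a row does not reach only later rows make up. A row lasts 1/10 s, in which the tool goes at most 50 mm and 8.59 degrees, less where a joint would pass 70% of its speed; a pose out of reach is approached as far as the arm can. A call with a number of a shift or a turn outside -1 to 1 is refused whole. A call with a gripper value outside its range is refused whole. The fingers move at their own pace and stop on an object; "squeeze" is the grip in N (left out, the last holds). Time passes only in rows, so rows that repeat a pose let the fingers close. It gives the time, the measured TCP pose, the force, the opening and the grip force at its end, in the units of the state.
- manip.get_state(): the state, without advancing time (a new reading comes with each control period).
- manip.get_image(name): name is "scene" or "side" or "wrist"; returns the picture (400x640x3 uint8, red, green, blue); there is no depth.
- manip.camera_params(name): a dict with "fx", "fy", "cx", "cy" (pixels), "R" (3x3) and "t" (3): a world point X has camera coordinates R X + t; the wrist camera has in their place "tool_from_camera" (4x4, takes a point from camera to tool coordinates, whose origin is the TCP and whose axes are the flange's). Camera axes: x right, y down, z forward; pixel columns grow to the right and rows downward; lengths in m; the calibration is good to about 2 mm. A picture is of the moment at which its call begins: read the wrist's pose just before it. camera_params takes no time and is no camera call.
- manip.sign_off(): hands the job in; it is judged then, once.
The state is a dict: "clock": time; "qpos": joint angles; "qd": joint speeds; "effort": joint torques, N m; "position": TCP position; "ee_rot": TCP orientation; "contact_force": force on the tool from outside, world axes, zero at the start; "moment": the same for the moment, N m; "width": finger opening in m; "gripper_force": force on a finger pad.
Only numpy, scipy, OpenCV 4.12 (cv2) and the standard library are available. Lean on these libraries where they do the work, as an engineer would, in place of code of your own. Each camera call takes 0.05 s, during which the arm holds its last target. There are 200 camera calls.

### The job

Be my third hand: pick up the loose wooden strip with the six drying pegs, stand it pegs up on the work board along the far side of the clamped tube rack (the side away from you, opposite the clamps), its ends flush with the rack's ends, and press it squarely against the long edge of the rack's base with a steady push of about 10 N so that I can screw it on. Bring it up without banging it into the rack, do not disturb the screwdriver, beaker or jar, and hold the push steady for three seconds; do not let go: finish while you are still holding the strip pressed there.

Things in the scene. Friction and masses are not known exactly. Their poses are not given: they have to be found in the camera images.
- pegstrip: The loose part: beech batten 260 mm long (y), 28 deep (x), 20 high (z), with six upright pegs 10 mm thick on its middle line at y = +-22, +-66, +-110 mm, tops 85 mm above the underside. About 0.13 kg. Origin: centre of the underside, z up; stands pegs up. Long faces alike: either may meet the rack. The two middle pegs can be gripped together from above (54 mm over both, 34 mm free beside them).
- rack: Tube rack fixed on the work board, 260 mm long (y), 64 deep (x); base 20 mm high, end boards and top plank reach 80 mm; top plank 44 mm deep. Origin: centre of the underside, 12 mm above the bench. x points level across it to the far side, away from the robot, where the strip belongs (strip's origin then at x 46, y 0, z 0 mm). It does not give.
- rack_seat (a point): Middle of the lower edge of the base's far long face (x 32 mm, y 0, z 0 from the rack's origin), against which the strip's long face bears: an upright flat face 260 mm long, 20 mm high.
- workboard: Plywood board 330 mm along y, 210 along x (from -120 to +90 mm), 12 mm thick, fixed to the bench, turned as the rack is; origin on the bench below the rack's origin. The clear board beyond the rack's far face is 58 mm wide: the peg strip stands there. On the robot's side a stop and two toggle clamps (up to 60 mm above the bench) hold the rack.
- screwdriver: Bystander: screwdriver lying on the bench. Leave it alone.
- beaker: Bystander: glass beaker, 73 mm across the rim, 90 mm high, with a pipette in it up to 135 mm high. Origin at the centre of its underside. Leave it alone.
- jar: Bystander: white square reagent jar 66 x 66 mm, 146 mm high, with a red collar. Origin at the centre of its underside. Leave it alone.

How it is judged:
By the outcome, as a careful person would: the job done as asked, in the order asked, and still so for the second after the job is handed in, while the arm keeps its last pose, push and grip.
It also fails if it takes over 58 s, if anything falls off the work surface, if the arm or the gripper's body presses on something with over 40 N, if the wrist force passes 120 N, or if a joint passes its speed limit or range.

## Working session

There is one attempt and no reset: what is moved stays moved. The work goes in short steps, Python scripts to look and compute and a tool call to move; the robot and the scene stay as the last step left them, time stands still between calls to the robot, and variables do not carry over. Pictures are saved under pics/ and viewed, at most 10 in all, crops included, and the job is handed in when it is done.

Besides the shell and the picture viewer there is one more tool, called after "Request:" as name([rows], argument=value, ...), one row to a line, values as JSON. move_arm: Moves the arm, as the interface text tells. Scaled input: -1 to 1 covers 80 cm each way for a shift and 120 degrees each way for a turn. Its arguments: {"type":"object","properties":{"deltas":{"type":"array","items":{"type":"array","items":{"type":"array","items":{"type":"number","minimum":-1,"maximum":1}}}},"squeeze":{"type":"number"}},"required":["deltas"]}

```bash
mkdir -p pics; python3 - <<'E'
from rig import manip
import cv2,numpy as np
s=manip.get_state();print(s)
for n in("scene","side"):
    im=manip.get_image(n);cv2.imwrite(f"pics/{n}0.png",im[:,:,::-1])
    p=manip.camera_params(n);print(n,p)
print(manip.camera_params("wrist"))
E
```

```text
{'clock': 0.0, 'qpos': array([-1.21010515e-01,  2.76598705e-01,  1.50617243e+00, -3.46462854e-06,
        1.36068804e+00, -1.20972027e-01]), 'qd': array([-0.00113665,  0.00060523, -0.00248628, -0.0001969 , -0.00019333,
        0.00082486]), 'effort': array([ 6.20495921e-04, -4.16768074e+01, -2.45808578e+01, -1.52056768e-04,
        1.11346930e-02,  1.69860516e-05]), 'position': array([5.74400048e-01, 6.01747797e-05, 2.00321992e-01]), 'ee_rot': array([-7.33695609e-04,  7.07119824e-01,  7.07093122e-01, -5.76775004e-04]), 'contact_force': array([-0.1885138 ,  0.62820652, -0.68613143]), 'moment': array([ 0.01998249, -0.01674442, -0.03631193]), 'gripper_force': 0.0, 'width': 0.0855599358518539}
scene {'fx': 370.2295884095633, 'fy': 370.2295884095633, 'cx': 325.21089938973665, 'cy': 198.1984954644218, 'R': array([[-0.18351493,  0.98283229, -0.01905135],
       [ 0.52640688,  0.08188654, -0.84628033],
       [-0.83019159, -0.16533383, -0.53239708]]), 't': array([ 0.09816451, -0.28314223,  1.20948499])}
side {'fx': 400.6542413201051, 'fy': 400.6542413201051, 'cx': 316.4887709003998, 'cy': 192.96948302684658, 'R': array([[ 0.9463207 , -0.32307756, -0.00990097],
       [-0.18616322, -0.51973497, -0.83379783],
       [ 0.26423549,  0.79088334, -0.55198112]]), 't': array([-0.60155708,  0.17761047,  0.66564764])}
{'fx': 342.1590948398009, 'fy': 342.1590948398009, 'cx': 315.0727159783579, 'cy': 203.99496741954854, 'tool_from_camera': array([[-7.60795104e-04, -9.53772877e-01, -3.00527402e-01,
         7.67481693e-02],
       [ 9.99999597e-01, -8.68781012e-04,  2.25686469e-04,
        -1.39677127e-03],
       [-4.76346133e-04, -3.00527109e-01,  9.53773154e-01,
        -1.72264762e-01],
       [ 0.00000000e+00,  0.00000000e+00,  0.00000000e+00,
         1.00000000e+00]])}
```

View pics/scene0.png

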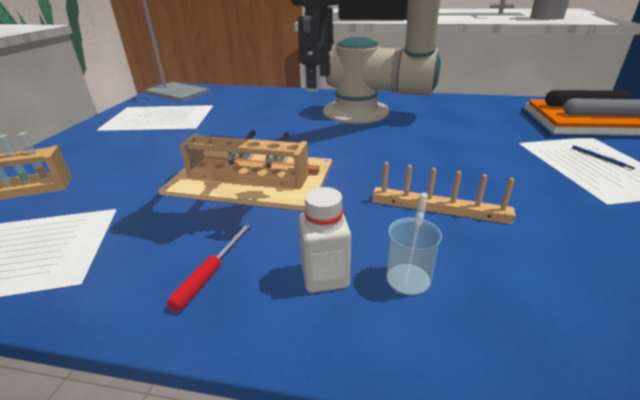

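View pics/side0.png

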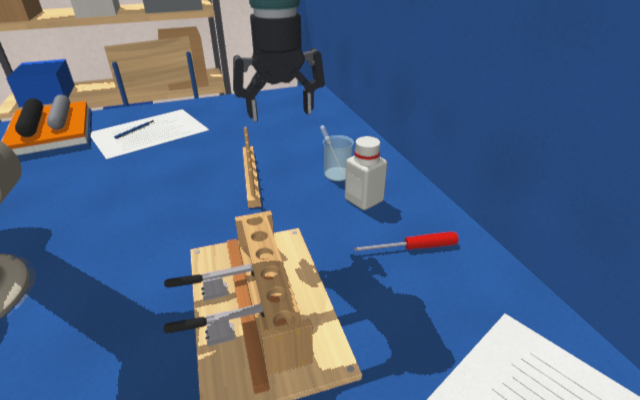

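The scene view shows the strip with peg tops at about (386,163) to (511,179). The rack's top is at about (183,141) to (307,144), with the board below it. The jar is at (325,240), the beaker at (412,255) and the screwdriver at (205,270). The side view agrees.

```bash
cat > h.py <<'E'
from rig import manip
import cv2,numpy as np
from scipy.spatial.transform import Rotation as Ro
def cam(n,s=None):
    p=manip.camera_params(n)
    K=np.array([[p['fx'],0,p['cx']],[0,p['fy'],p['cy']],[0,0,1]])
    if n!='wrist': return K,p['R'].T,-p['R'].T@p['t']
    q=s['ee_rot'];R=Ro.from_quat([q[1],q[2],q[3],q[0]]).as_matrix();T=p['tool_from_camera']
    return K,R@T[:3,:3],R@T[:3,3]+s['position']
def cast(c,px,z):
    K,R,o=c;d=(R@np.linalg.inv(K)@np.c_[np.array(px,float),np.ones(len(px))].T).T
    return o+d*((z-o[2])/d[:,2])[:,None]
E
python3 - <<'E'
from h import *
np.set_printoptions(precision=4,suppress=True)
c=cam('scene')
print('pegs',cast(c,[(386,163),(409,166),(433,168),(458,171),(484,175),(511,179)],.084))
print('strip base front',cast(c,[(373,203),(513,220)],0))
print('rack top far L,R',cast(c,[(183,151),(307,157)],.080),'base',cast(c,[(183,180),(304,187)],.012))
print('board',cast(c,[(161,194),(313,206),(332,158)],.012))
print('jar,beaker,pipette',cast(c,[(327,285),(410,285)],0),cast(c,[(422,197)],.135), cast(c,[(323,195)],.146))
print('screwdriver',cast(c,[(178,303),(248,228)],.01))
E
```

```text
pegs [[0.5266 0.1184 0.084 ]
 [0.5329 0.1614 0.084 ]
 [0.5346 0.2051 0.084 ]
 [0.5399 0.249  0.084 ]
 [0.5487 0.2926 0.084 ]
 [0.5569 0.336  0.084 ]]
strip base front [[0.5408 0.0988 0.    ]
 [0.5589 0.3586 0.    ]]
rack top far L,R [[ 0.5247 -0.3059  0.08  ]
 [ 0.515  -0.0395  0.08  ]] base [[ 0.5307 -0.3192  0.012 ]
 [ 0.5199 -0.048   0.012 ]]
board [[ 0.5927 -0.3348  0.012 ]
 [ 0.588  -0.0139  0.012 ]
 [ 0.3748 -0.013   0.012 ]]
jar,beaker,pipette [[0.7779 0.0481 0.    ]
 [0.7575 0.1703 0.    ]] [[0.7249 0.173  0.135 ]] [[0.758  0.0415 0.146 ]]
screwdriver [[ 0.8559 -0.1496  0.01  ]
 [ 0.6734 -0.1149  0.01  ]]
```

Request:
move_arm([
  [[0.284,-0.047,0,0.816,-1],[0.284,-0.047,0,0.816,-1],[0.284,-0.047,0,0.816,-1],[0.284,-0.047,0,0.816,-1],[0.284,-0.047,0,0.816,-1],[0.284,-0.047,0,0.816,-1],[0.284,-0.047,0,0.816,-1],[0.284,-0.047,0,0.816,-1],[0.284,-0.047,0,0.816,-1],[0.284,-0.047,0,0.816,-1],[0.284,-0.047,0,0.816,-1],[0.284,-0.047,0,0.816,-1]],
])

```text
clock: 1.3
position: [0.5371, 0.2271, 0.2007]
ee_rot: [0.0, 0.997, -0.072, -0.001]
contact_force: [0.1, 0.0, 0.6]
width: 0.0859
gripper_force: 0.0
```

```bash
python3 - <<'E'
from h import *
s=manip.get_state();im=manip.get_image('wrist');cv2.imwrite("pics/w1.png",im[:,:,::-1]);print(s['clock'],s['position'],s['ee_rot'],s['qpos'])
E
```

```text
1.3 [0.5370563  0.22711162 0.200651  ] [ 2.13005725e-04  9.97433008e-01 -7.16035820e-02 -5.26440919e-04] [ 2.80799162e-01  2.89091238e-01  1.48735867e+00 -3.71293026e-05
  1.36627796e+00  1.99493289e+00]
```

View pics/w1.png

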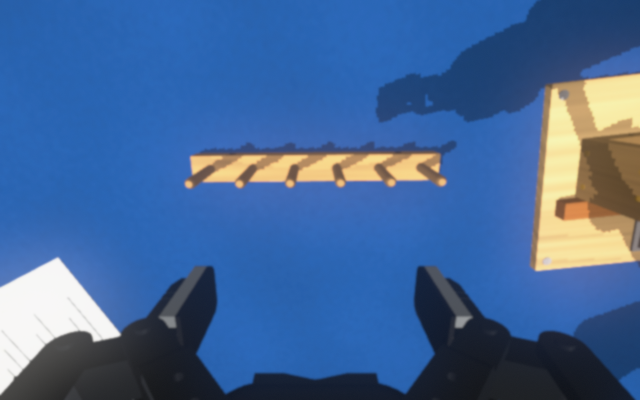

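Wrist view: peg tops run from about (190,184) to (440,183), the batten is above them, and the board's near edge is on the right at about (540,85)-(535,268).

```bash
python3 - <<'E'
from h import *
np.set_printoptions(precision=4,suppress=True)
s=manip.get_state();c=cam('wrist',s)
P=cast(c,[(189,184),(239,183),(291,183),(340,183),(390,183),(441,183)],.085);print(P,P.mean(0))
B=cast(c,[(192,155.5),(440,153),(192,182),(441,182)],.02);print(B)
print(np.degrees(np.arctan2(*(P[0]-P[5])[:2])), np.degrees(np.arctan2(*(B[0]-B[1])[:2])))
print('board',cast(c,[(546,85),(534,270)],.012))
E
```

```text
[[0.5558 0.3345 0.085 ]
 [0.5504 0.2914 0.085 ]
 [0.5438 0.2469 0.085 ]
 [0.5377 0.2049 0.085 ]
 [0.5314 0.1621 0.085 ]
 [0.5249 0.1184 0.085 ]] [0.5407 0.2264 0.085 ]
[[0.5722 0.3504 0.02  ]
 [0.5375 0.0964 0.02  ]
 [0.5448 0.3576 0.02  ]
 [0.5064 0.0964 0.02  ]]
8.139164648320701 7.79466356811566
board [[ 0.5886 -0.0133  0.012 ]
 [ 0.3809 -0.0108  0.012 ]]
```

Request:
move_arm([
  [[0.0046,0,0.03,0,-0.64],[0.0046,0,0.06,0,-0.64],[0.0046,0,0.09,0,-0.64],[0.0046,0,0.1,0,-0.64],[0.0046,0,0.1,0,-0.64]],
])

```text
clock: 1.85
position: [0.54, 0.2263, 0.1198]
ee_rot: [0.001, 0.998, -0.069, -0.002]
contact_force: [-0.1, -0.6, 0.4]
width: 0.0701
gripper_force: 0.0
```

```bash
python3 - <<'E'
from h import *
s=manip.get_state();im=manip.get_image('wrist');cv2.imwrite("pics/w2.png",im[:,:,::-1]);print(s['clock'],s['position'],s['ee_rot'],s['width'])
E
```

```text
1.85 [0.54003759 0.22634536 0.11982717] [ 5.80959016e-04  9.97640649e-01 -6.86322499e-02 -1.55299006e-03] 0.07005488527506962
```

View pics/w2.png

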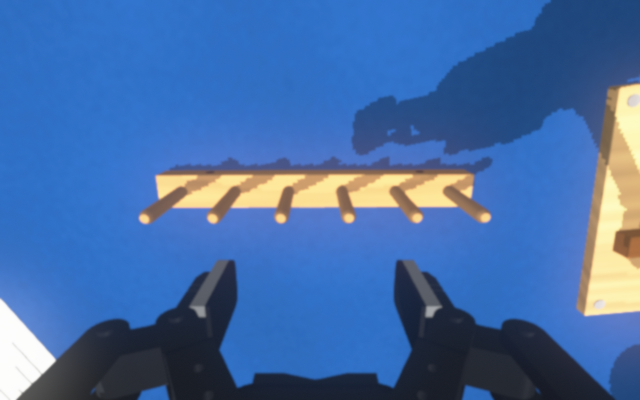

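Peg tops are at (145,219), (213,219), (281,219), (348,218), (417,218) and (486,217), and the fingers straddle the middle pair.

```bash
python3 - <<'E'
from h import *
np.set_printoptions(precision=4,suppress=True)
s=manip.get_state();c=cam('wrist',s)
P=cast(c,[(145,218),(213,218),(281,218),(348,217),(417,217),(486,216)],.085);print(P,P.mean(0))
print(np.degrees(np.arctan2(*(P[0]-P[5])[:2])))
q=s['ee_rot'];R=Ro.from_quat([q[1],q[2],q[3],q[0]]).as_matrix();print(R.T@(P.mean(0)-s['position']),R)
E
```

```text
[[0.5566 0.3354 0.085 ]
 [0.5506 0.2918 0.085 ]
 [0.5445 0.2482 0.085 ]
 [0.5392 0.2052 0.085 ]
 [0.5331 0.161  0.085 ]
 [0.5276 0.1169 0.085 ]] [0.5419 0.2264 0.085 ]
7.555798143509478
[0.0009 0.0002 0.0361] [[ 0.9906 -0.137  -0.0005]
 [-0.137  -0.9906 -0.0002]
 [-0.0005  0.0003 -1.    ]]
```

Request:
move_arm([
  [[0.0012,0,0.025,0,-0.64],[0.0012,0,0.05,0,-0.64],[0.0012,0,0.075,0,-0.64],[0.0012,0,0.095,0,-0.64],[0.0012,0,0.105,0,-0.64],[0.0012,0,0.107,0,-0.64],[0.0012,0,0.107,0,-0.64]],
], squeeze=60)

```text
clock: 2.6
position: [0.5429, 0.2268, 0.0366]
ee_rot: [-0.0, 0.998, -0.069, 0.001]
contact_force: [0.7, -0.0, -0.3]
width: 0.0701
gripper_force: 0.0
```

Request:
move_arm([
  [[0,0,0,0,-0.3],[0,0,0,0,0],[0,0,0,0,0.3],[0,0,0,0,1],[0,0,0,0,1],[0,0,0,0,1],[0,0,0,0,1]],
], squeeze=80)

```text
clock: 3.3
position: [0.5434, 0.2268, 0.0377]
ee_rot: [-0.0, 0.998, -0.069, 0.002]
contact_force: [-0.9, -0.5, 6.1]
width: 0.0505
gripper_force: 81.8
```

Request:
move_arm([
  [[0,0,-0.01,0,1],[0,0,-0.03,0,1],[0,0,-0.06,0,1],[0,0,-0.09,0,1],[0,0,-0.12,0,1],[0,0,-0.14,0,1],[0,0,-0.15,0,1],[0,0,-0.15,0,1],[0,0,-0.15,0,1]],
])

```text
clock: 4.2
position: [0.5415, 0.2264, 0.155]
ee_rot: [0.0, 0.998, -0.069, -0.001]
contact_force: [0.4, -0.3, -2.6]
width: 0.0504
gripper_force: 83.1
```

```bash
python3 - <<'E'
from h import *
s=manip.get_state();im=manip.get_image('wrist');cv2.imwrite("pics/w3.png",im[:,:,::-1]);print({k:s[k] for k in('clock','position','ee_rot','width','gripper_force','contact_force','moment')})
im=manip.get_image('side');cv2.imwrite("pics/s3.png",cv2.resize(im[60:310,100:420,::-1],None,fx=2,fy=2))
E
```

```text
{'clock': 4.2, 'position': array([0.54145171, 0.22639004, 0.15504497]), 'ee_rot': array([ 2.06171796e-04,  9.97612768e-01, -6.90538255e-02, -5.40571696e-04]), 'width': 0.05040805236525745, 'gripper_force': 83.0513048171997, 'contact_force': array([ 0.4311922 , -0.2600404 , -2.55046341]), 'moment': array([ 0.02265641, -0.0222084 , -0.00569623])}
```

View pics/w3.png

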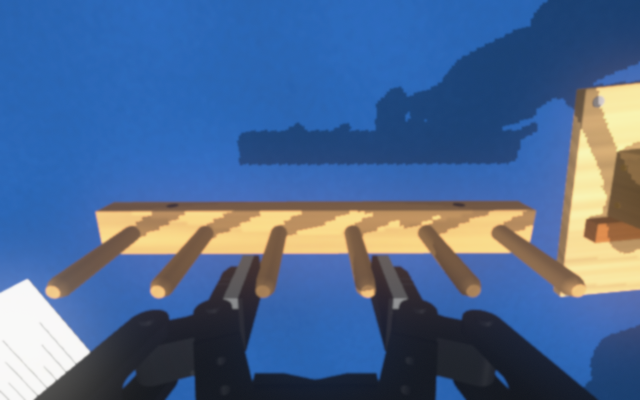

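View pics/s3.png

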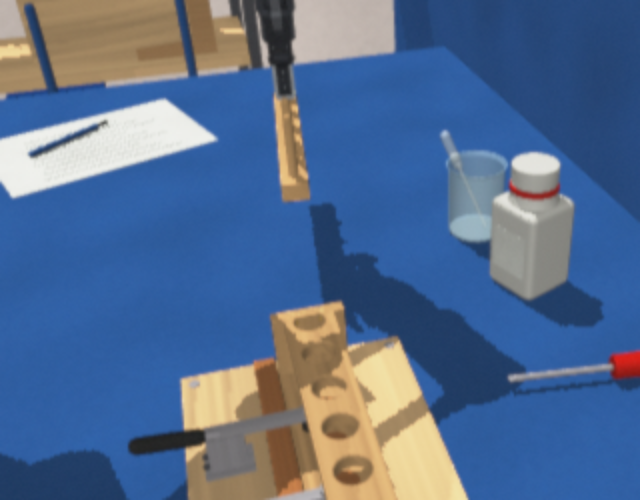

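Held level by the two middle pegs. In the wrist view the batten spans (97,211)-(535,211), and the peg tops are near row 291. I'll carry it high over the rack and look down at the seat.

Request:
move_arm([
  [[0,0,-0.04,0,1],[-0.002,0.025,-0.08,0,1],[-0.005,0.06,-0.119,0,1],[-0.009,0.11,-0.119,-0.01,1],[-0.013,0.16,-0.119,-0.02,1],[-0.017,0.21,-0.119,-0.03,1],[-0.021,0.26,-0.119,-0.04,1],[-0.025,0.31,-0.119,-0.05,1],[-0.029,0.36,-0.119,-0.06,1],[-0.033,0.41,-0.119,-0.07,1],[-0.038,0.46,-0.119,-0.078,1],[-0.042,0.5,-0.119,-0.078,1]],
])

```text
clock: 5.5
position: [0.4525, -0.1668, 0.2499]
ee_rot: [-0.0, 1.0, 0.012, -0.001]
contact_force: [-0.2, 0.3, -0.6]
width: 0.0501
gripper_force: 83.4
```

Request:
move_arm([
  [[0,0.015,0,0,1],[0,0.019,0,0,1],[0,0.019,0,0,1],[0,0.019,0,0,1]],
])

```text
clock: 5.9
position: [0.4542, -0.1789, 0.2505]
ee_rot: [-0.001, 1.0, 0.013, -0.0]
contact_force: [0.3, 0.7, -1.5]
width: 0.0504
gripper_force: 83.5
```

```bash
python3 - <<'E'
from h import *
s=manip.get_state();im=manip.get_image('wrist');cv2.imwrite("pics/w4.png",im[:,:,::-1]);print({k:s[k] for k in('clock','position','ee_rot','width','gripper_force','contact_force','moment')})
E
```

```text
{'clock': 5.9, 'position': array([ 0.45420403, -0.17886243,  0.25053205]), 'ee_rot': array([-6.05923778e-04,  9.99912471e-01,  1.32159542e-02, -1.47813328e-04]), 'width': 0.050394239146221105, 'gripper_force': 83.46526980400085, 'contact_force': array([ 0.28777194,  0.71673111, -1.47713975]), 'moment': array([ 0.03619565, -0.01323016,  0.03418563])}
```

View pics/w4.png

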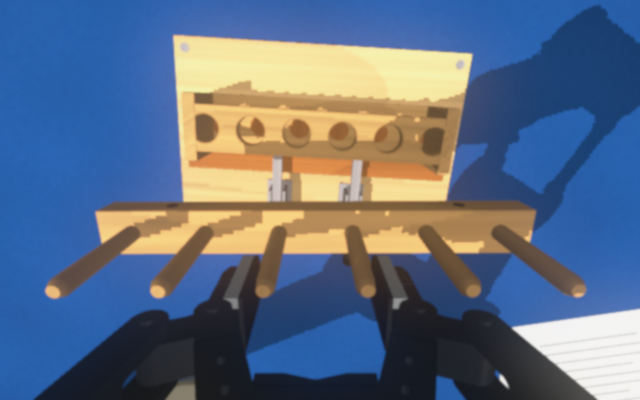

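The board's far corners are at about (173,36) and (471,54), and the rack plank lies at rows 92-155. I'll enlarge the rack area.

```bash
python3 - <<'E'
import cv2
im=cv2.imread("pics/w4.png");cv2.imwrite("pics/w4c.png",cv2.resize(im[25:210,165:485],None,fx=2.5,fy=2.5,interpolation=cv2.INTER_CUBIC))
E
```

```text
(no output)
```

View pics/w4c.png

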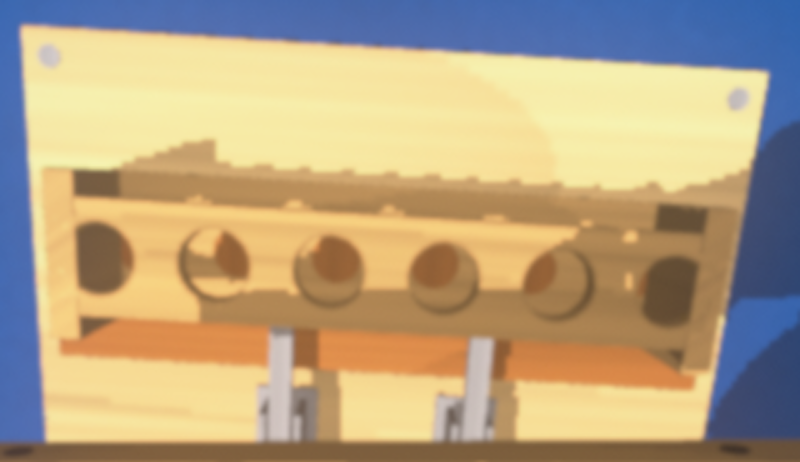

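```bash
python3 - <<'E'
from h import *
np.set_printoptions(precision=4,suppress=True)
s=manip.get_state();c=cam('wrist',s)
E=cast(c,[(181.8,92.2),(459.8,107.8),(449.8,173)],.092);print(E,np.linalg.norm(E[0]-E[1]),np.linalg.norm(E[1]-E[2]))
B=cast(c,[(173.8,35.4),(472.2,53.8)],.012);print(B,np.linalg.norm(B[0]-B[1]))
def fr(L,R):
    y=(L-R)[:2];y/=np.linalg.norm(y);return np.degrees(np.arctan2(-y[0],y[1])),np.array([y[1],-y[0]])
aE,xE=fr(E[0],E[1]);aB,xB=fr(*B);print('yaw',aE,aB)
print('origin',(E[0]+E[1])[:2]/2-.032*xE,(B[0]+B[1])[:2]/2-.090*xB)
a=np.radians((aE+aB)/2);x=np.array([np.cos(a),np.sin(a)])
o=((E[0]+E[1])[:2]/2-.032*xE+(B[0]+B[1])[:2]/2-.090*xB)/2
print('seat pose',o+.046*x,'origin',o,'yaw',np.degrees(a))
# held strip in tool frame
K=c[0];T=manip.camera_params('wrist')['tool_from_camera'];t=(K,T[:3,:3],T[:3,3])
P=cast(t,[(53,291),(159,291),(265,290),(368,290),(473,289.5),(578,289.5)],-.048);print(P,P.mean(0))
S=cast(t,[(98,211),(535,211),(118,253),(516,252)],.017);print(S)
q=s['ee_rot'];R=Ro.from_quat([q[1],q[2],q[3],q[0]]).as_matrix();print(R[:,:2])
E
```

```text
[[ 0.53   -0.054   0.092 ]
 [ 0.5229 -0.3116  0.092 ]
 [ 0.461  -0.3112  0.092 ]] 0.25769301440026926 0.061907864966007316
[[ 0.5889 -0.0209  0.012 ]
 [ 0.5789 -0.349   0.012 ]] 0.3282742577488397
yaw -1.5773234481061496 -1.741931815484697
origin [ 0.4945 -0.1819] [ 0.4939 -0.1822]
seat pose [ 0.5402 -0.1834] origin [ 0.4942 -0.1821] yaw -1.6596276317954235
[[-0.0013 -0.1085 -0.048 ]
 [-0.0013 -0.0645 -0.048 ]
 [-0.0009 -0.0206 -0.048 ]
 [-0.0009  0.022  -0.048 ]
 [-0.0007  0.0653 -0.048 ]
 [-0.0007  0.1087 -0.048 ]] [-0.0009  0.0004 -0.048 ]
[[ 0.0117 -0.1267  0.017 ]
 [ 0.0116  0.1284  0.017 ]
 [-0.0152 -0.1197  0.017 ]
 [-0.0147  0.1219  0.017 ]]
[[ 0.9996  0.0268]
 [ 0.0268 -0.9996]
 [-0.0002 -0.0009]]
```

The measured sizes (258 vs 260 mm, 328 vs 330 mm) and the two origin estimates agree. Next I move beyond the rack, then lower the strip with a 14 mm gap.

Request:
move_arm([
  [[0.03,0.003,0,0.01,1],[0.06,0.006,0,0.02,1],[0.09,0.0088,0,0.0265,1],[0.115,0.0088,0,0.0265,1],[0.1264,0.0088,0.02,0.0265,1],[0.1264,0.0088,0.05,0.0265,1],[0.1264,0.0088,0.08,0.0265,1],[0.1264,0.0088,0.11,0.0265,1],[0.1264,0.0088,0.125,0.0265,1],[0.1264,0.0088,0.125,0.0265,1],[0.1264,0.0088,0.125,0.0265,1]],
])

```text
clock: 7.05
position: [0.556, -0.1844, 0.1516]
ee_rot: [0.0, 1.0, -0.015, 0.001]
contact_force: [0.8, 0.4, -1.0]
width: 0.0503
gripper_force: 83.4
```

```bash
python3 - <<'E'
from h import *
s=manip.get_state();im=manip.get_image('wrist');cv2.imwrite("pics/w5.png",im[:,:,::-1]);print({k:s[k] for k in('clock','position','ee_rot','width','gripper_force','contact_force','moment')})
E
```

```text
{'clock': 7.05, 'position': array([ 0.55600682, -0.18442568,  0.15161738]), 'ee_rot': array([ 2.17150473e-04,  9.99890388e-01, -1.47905198e-02,  6.36174492e-04]), 'width': 0.05025290685452847, 'gripper_force': 83.44820022583008, 'contact_force': array([ 0.80740296,  0.40401212, -1.00294391]), 'moment': array([-0.04302562, -0.01601035, -0.01358309])}
```

View pics/w5.png

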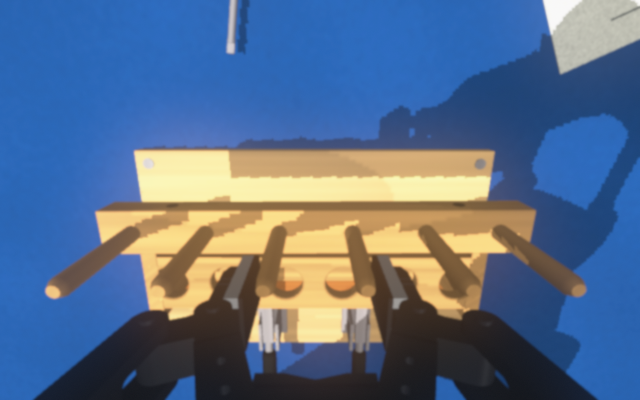

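The board's far corners are at (135,151) and (493,151), parallel to the strip edge (row 211, columns 97-535).

```bash
python3 - <<'E'
from h import *
np.set_printoptions(precision=4,suppress=True)
s=manip.get_state();c=cam('wrist',s)
B=cast(c,[(135,151),(493.5,151.3)],.012);d=(B[0]-B[1])[:2];n=np.linalg.norm(d);d/=n
x=np.array([d[1],-d[0]]);o=(B[0]+B[1])[:2]/2-.09*x
print(B,n,'yaw',np.degrees(np.arctan2(-d[0],d[1])),'origin',o)
q=s['ee_rot'];R=Ro.from_quat([q[1],q[2],q[3],q[0]]).as_matrix()
for f in(.056,.046):
    t=o+f*x; print(f,R[:2,:2].T@(t-s['position'][:2])-np.array([-.0012,.0006]))
E
```

```text
[[ 0.5895 -0.0215  0.012 ]
 [ 0.5792 -0.3487  0.012 ]] 0.32735996274994866 yaw -1.8029944448214024 origin [ 0.4944 -0.1823]
0.056 [-0.0048 -0.0011]
0.046 [-0.0148 -0.0012]
```

Request:
move_arm([
  [[0,-0.0015,0.025,0,1],[0,-0.0015,0.05,0,1],[0,-0.0015,0.07,0,1],[0,-0.0015,0.09,0,1],[0,-0.0015,0.105,0,1],[0,-0.0015,0.115,0,1],[0,-0.0015,0.12,0,1],[0,-0.0015,0.12,0,1],[0,-0.0015,0.12,0,1]],
])

```text
clock: 8.0
position: [0.5559, -0.1837, 0.0554]
ee_rot: [0.0, 1.0, -0.015, 0.001]
contact_force: [0.8, -1.1, -1.0]
width: 0.0504
gripper_force: 83.4
```

Request:
move_arm([
  [[0,0,0.001,0,1],[0,0,0.002,0,1],[0,0,0.003,0,1],[0,0,0.004,0,1],[0,0,0.004,0,1]],
])

```text
clock: 8.5
position: [0.5552, -0.1835, 0.0515]
ee_rot: [-0.0, 1.0, -0.015, -0.0]
contact_force: [-0.6, 0.2, -0.8]
width: 0.0502
gripper_force: 83.4
```

Lower in small steps until contact shows.

Request:
move_arm([
  [[0,0,0.001,0,1],[0,0,0.0015,0,1],[0,0,0.0015,0,1]],
])

```text
clock: 8.8
position: [0.5553, -0.1835, 0.0503]
ee_rot: [-0.0, 1.0, -0.015, -0.0]
contact_force: [0.4, -0.1, -1.3]
width: 0.0499
gripper_force: 83.4
```

Request:
move_arm([
  [[0,0,0.001,0,1],[0,0,0.0015,0,1],[0,0,0.0015,0,1]],
])

```text
clock: 9.1
position: [0.5556, -0.1836, 0.0497]
ee_rot: [0.0, 1.0, -0.015, 0.0]
contact_force: [-1.1, -0.5, 2.6]
width: 0.0501
gripper_force: 83.8
```

Request:
move_arm([
  [[0,0,-0.001,0,1],[-0.003,0,-0.001,0,1],[-0.006,0,-0.001,0,1],[-0.009,0,-0.001,0,1],[-0.012,0,-0.001,0,1],[-0.014,0,-0.001,0,1],[-0.014,0,-0.001,0,1]],
])

```text
clock: 9.8
position: [0.5437, -0.1831, 0.05]
ee_rot: [-0.0, 1.0, -0.015, -0.0]
contact_force: [1.2, 0.5, -0.8]
width: 0.0502
gripper_force: 83.4
```

```bash
python3 - <<'E'
from h import *
s=manip.get_state();print({k:s[k] for k in('clock','position','contact_force','moment')})
im=manip.get_image('scene')
cv2.imwrite("pics/c6.png",cv2.resize(im[115:225,145:345,::-1],None,fx=4,fy=4,interpolation=cv2.INTER_CUBIC))
E
```

```text
{'clock': 9.8, 'position': array([ 0.54374849, -0.18307646,  0.04996795]), 'contact_force': array([ 1.15494711,  0.50658993, -0.83797104]), 'moment': array([ 0.00088995, -0.02593119,  0.02693737])}
```

View pics/c6.png

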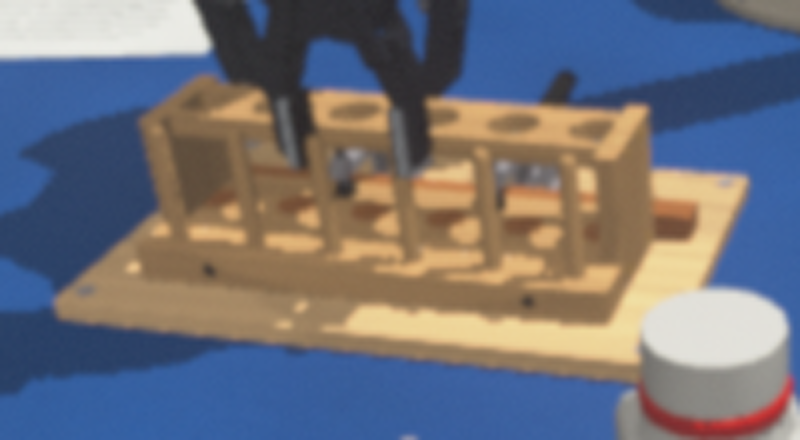

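The strip stands just off the rack's far face, with its ends about in line: bottom corners are at crop (140,275) and (605,322), against rack end edges at x of about 145 and 605.

```bash
python3 - <<'E'
from h import *
np.set_printoptions(precision=4,suppress=True)
c=cam('scene');f=lambda p:[(145+u/4-.4,115+v/4-.4) for u,v in p]
print(cast(c,f([(140,275),(605,322)]),.012))
print('rack end far top',cast(c,f([(143,122),(599,158)]),.092))
print('board far corners',cast(c,f([(57,300),(640,372)]),.012))
E
```

```text
[[ 0.5456 -0.319   0.012 ]
 [ 0.5541 -0.0569  0.012 ]]
rack end far top [[ 0.522  -0.3106  0.092 ]
 [ 0.53   -0.0611  0.092 ]]
board far corners [[ 0.577  -0.3493  0.012 ]
 [ 0.596  -0.0287  0.012 ]]
```

Request:
move_arm([
  [[-0.001,0,0.0005,0,1],[-0.002,0,0.001,0,1],[-0.003,0,0.001,0,1],[-0.003,0,0.001,0,1],[-0.003,0,0.001,0,1]],
])

```text
clock: 10.35
position: [0.5427, -0.1833, 0.0499]
ee_rot: [0.0, 1.0, -0.015, 0.001]
contact_force: [0.4, 0.1, 4.4]
width: 0.0503
gripper_force: 83.9
```

Request:
move_arm([
  [[-0.0005,0,0,0,1],[-0.001,0,0,0,1],[-0.001,0,0,0,1]],
])

```text
clock: 10.65
position: [0.5421, -0.1832, 0.0499]
ee_rot: [0.0, 1.0, -0.015, 0.001]
contact_force: [2.3, 0.5, 5.1]
width: 0.0504
gripper_force: 83.9
```

Request:
move_arm([
  [[-0.0005,0,0,0,1],[-0.001,0,0,0,1],[-0.001,0,0,0,1]],
])

```text
clock: 10.95
position: [0.5417, -0.1833, 0.05]
ee_rot: [0.0, 1.0, -0.016, 0.002]
contact_force: [2.0, 0.9, 4.7]
width: 0.0502
gripper_force: 83.9
```

Request:
move_arm([
  [[-0.0005,0,0,0,1],[-0.001,0,0,0,1],[-0.001,0,0,0,1]],
])

```text
clock: 11.25
position: [0.5412, -0.1833, 0.0501]
ee_rot: [0.0, 1.0, -0.016, 0.002]
contact_force: [2.8, 0.4, 5.1]
width: 0.0503
gripper_force: 84.0
```

Request:
move_arm([
  [[-0.0005,0,0,0,1],[-0.001,0,0,0,1],[-0.001,0,0,0,1]],
])

```text
clock: 11.55
position: [0.5406, -0.1833, 0.0502]
ee_rot: [0.0, 1.0, -0.016, 0.002]
contact_force: [3.6, 1.8, 4.9]
width: 0.0503
gripper_force: 84.0
```

Request:
move_arm([
  [[-0.001,0,0,0,1],[-0.0015,0,0,0,1],[-0.0015,0,0,0,1],[-0.0015,0,0,0,1]],
])

```text
clock: 11.95
position: [0.5399, -0.1833, 0.0503]
ee_rot: [0.0, 1.0, -0.016, 0.003]
contact_force: [3.7, 0.8, 6.0]
width: 0.0503
gripper_force: 84.0
```

Request:
move_arm([
  [[-0.001,0,0,0,1],[-0.0015,0,0,0,1],[-0.0015,0,0,0,1],[-0.0015,0,0,0,1]],
])

```text
clock: 12.35
position: [0.5391, -0.1832, 0.0504]
ee_rot: [0.0, 1.0, -0.016, 0.003]
contact_force: [5.4, 2.1, 5.4]
width: 0.0501
gripper_force: 84.0
```

```bash
cat > trk.py <<'E'
from h import *
def rows(im):
    g=cv2.GaussianBlur(im,(3,3),0).astype(float)
    hsv=cv2.cvtColor(im,cv2.COLOR_BGR2HSV);return g,hsv
def track(a,b):
    # peg tops and batten's screw marks/ends, LK from picture a to b
    A,B=[cv2.cvtColor(i,cv2.COLOR_BGR2GRAY) for i in(a,b)]
    p=np.float32([[53,291],[159,291],[265,290],[368,290],[473,289],[578,289],[172,205],[459,205],[140,232],[208,232],[277,232],[352,232],[425,232],[497,232]])[:,None]
    q,st,er=cv2.calcOpticalFlowPyrLK(A,B,p,None,winSize=(17,17),maxLevel=1)
    return np.c_[p[:,0],(q-p)[:,0],st,er]
E
python3 - <<'E'
from trk import *
np.set_printoptions(precision=2,suppress=True)
s=manip.get_state();im=manip.get_image('wrist')[:,:,::-1].copy();cv2.imwrite('pics/w7.png',im)
print(s['clock'],s['contact_force'],s['moment'],s['ee_rot'])
print(track(cv2.imread('pics/w4.png'),cv2.imread('pics/w5.png'))[:,2:])
print(track(cv2.imread('pics/w5.png'),im))
E
```

```text
12.35 [5.43 2.1  5.39] [ 0.38 -0.94 -0.25] [ 0.    1.   -0.02  0.  ]
[[  0.12   0.07   1.     8.32]
 [ 29.85  15.33   1.    52.1 ]
 [  7.85  53.6    1.    61.4 ]
 [  6.31  46.34   1.    28.67]
 [ -1.85  13.36   1.    31.43]
 [  0.07  -1.33   1.     9.67]
 [-39.76  -0.69   1.    17.65]
 [ 52.77  -0.49   1.     8.21]
 [ -0.79   0.13   1.    11.11]
 [ -1.04   0.66   1.    10.12]
 [  0.03   0.37   1.     9.58]
 [  0.84   2.19   1.    11.54]
 [  1.57   1.1    1.    11.71]
 [  3.4    0.07   1.    16.47]]
[[  53.    291.     -0.32    0.03    1.      6.66]
 [ 159.    291.     -0.8     2.26    1.     34.56]
 [ 265.    290.     -7.     29.93    1.     39.77]
 [ 368.    290.      5.33   35.08    1.     43.26]
 [ 473.    289.     -1.25    1.26    1.     10.11]
 [ 578.    289.     -4.54   -0.26    1.     11.51]
 [ 172.    205.    -58.01   -6.59    1.     16.92]
 [ 459.    205.   -171.19   -7.69    1.     25.32]
 [ 140.    232.     -1.35   -4.43    1.     13.01]
 [ 208.    232.     -0.27   -5.8     1.      4.95]
 [ 277.    232.     -0.22   -5.41    1.      4.76]
 [ 352.    232.     -2.93  -13.71    1.     26.57]
 [ 425.    232.     -1.69   -5.72    1.      9.86]
 [ 497.    232.     -0.5    -4.62    1.      9.78]]
```

The peg bases have moved about 3 mm in the tool frame while the tops have not, so the strip is tipping slightly in the grip. I'll ease off, let it stand flat, and regrip lower and firmer.

Request:
move_arm([
  [[0.002,0,0,0,1],[0.004,0,-0.0005,0,1],[0.004,0,-0.0005,0,1],[0.004,0,-0.0005,0,1]],
], squeeze=20)

```text
clock: 12.8
position: [0.5404, -0.1833, 0.0502]
ee_rot: [0.0, 1.0, -0.015, 0.001]
contact_force: [1.5, 1.6, 4.9]
width: 0.05
gripper_force: 84.0
```

Request:
move_arm([
  [[0,0,0,0,-0.2],[0,0,0,0,-0.4],[0,0,0,0,-0.55],[0,0,0,0,-0.6],[0,0,0,0,-0.6],[0,0,0,0,-0.6],[0,0,0,0,-0.6]],
])

```text
clock: 13.5
position: [0.5391, -0.183, 0.0495]
ee_rot: [-0.0, 1.0, -0.015, -0.0]
contact_force: [-0.4, 0.5, -0.1]
width: 0.0681
gripper_force: 0.0
```

```bash
python3 - <<'E'
from trk import *
np.set_printoptions(precision=2,suppress=True)
s=manip.get_state();im=manip.get_image('wrist')[:,:,::-1].copy();cv2.imwrite('pics/w8.png',im)
print(s['clock'],s['position']*1e3,s['contact_force'],s['moment'],s['width']*1e3)
t=track(cv2.imread('pics/w7.png'),im);print(t[:,[0,2,3,5]])
E
```

```text
13.5 [ 539.13 -183.     49.5 ] [-0.4   0.53 -0.13] [0.04 0.02 0.01] 68.13023265328104
[[ 53.    -2.29 -10.32   5.72]
 [159.    -0.99 -10.29   4.31]
 [265.   -78.99 -12.3   82.7 ]
 [368.    55.   -50.17  59.99]
 [473.     2.85  -9.58   5.17]
 [578.     4.11  -8.77   8.78]
 [172.   -13.48  -2.41   9.45]
 [459.     0.07  -1.49   3.41]
 [140.    -1.    -1.4   14.35]
 [208.     0.65  -3.25   3.27]
 [277.     0.27  -2.03   1.96]
 [352.     0.86  -1.67   1.44]
 [425.     1.91  -0.64   2.46]
 [497.     1.21  -1.67   4.61]]
```

The strip stands upright again, centred 3 mm ahead of the tool. I'll re-centre, go 6 mm lower and grip at full force.

Request:
move_arm([
  [[0.0037,0,0,0,-0.6],[0.0037,0,0.004,0,-0.6],[0.0037,0,0.0075,0,-0.6],[0.0037,0,0.0075,0,-0.6]],
], squeeze=120)

```text
clock: 13.95
position: [0.5418, -0.1829, 0.043]
ee_rot: [-0.0, 1.0, -0.015, -0.001]
contact_force: [0.0, 0.1, 0.0]
width: 0.0684
gripper_force: 0.0
```

Request:
move_arm([
  [[0,0,0,0,-0.3],[0,0,0,0,0],[0,0,0,0,0.3],[0,0,0,0,1],[0,0,0,0,1],[0,0,0,0,1],[0,0,0,0,1]],
])

```text
clock: 14.65
position: [0.5428, -0.1833, 0.0446]
ee_rot: [0.0, 1.0, -0.015, 0.001]
contact_force: [-1.4, -0.2, 5.8]
width: 0.0497
gripper_force: 123.0
```

```bash
python3 - <<'E'
from trk import *
np.set_printoptions(precision=2,suppress=True)
s=manip.get_state();im=manip.get_image('wrist')[:,:,::-1].copy();cv2.imwrite('pics/w9.png',im)
print(s['clock'],s['position']*1e3,s['contact_force'],s['moment'],s['width']*1e3)
t=track(cv2.imread('pics/w8.png'),im);print(t[:,[0,2,3,5]])
E
```

```text
14.65 [ 542.84 -183.29   44.55] [-1.36 -0.16  5.81] [0.14 0.1  0.  ] 49.747795634353395
[[ 53.    -8.2   13.15   1.21]
 [159.    -4.3   12.79  17.19]
 [265.   -29.87 -76.26  29.87]
 [368.    -3.2  -47.57  38.65]
 [473.     0.75  11.6   10.93]
 [578.     5.37  12.45   5.31]
 [172.    -5.03   8.     1.9 ]
 [459.     2.26   7.7    1.19]
 [140.    -4.43   8.93   3.88]
 [208.    -2.96   8.88   2.25]
 [277.    -0.75   6.39   1.48]
 [352.     0.09   8.64   2.38]
 [425.     1.2    7.71   3.43]
 [497.     3.37   8.08   7.39]]
```

Request:
move_arm([
  [[-0.001,0,0,0,1],[-0.002,0,0,0,1],[-0.003,0,0,0,1],[-0.003,0,0,0,1],[-0.003,0,0,0,1]],
])

```text
clock: 15.2
position: [0.5419, -0.1833, 0.0447]
ee_rot: [0.0, 1.0, -0.015, 0.002]
contact_force: [2.6, 1.0, 5.4]
width: 0.0497
gripper_force: 123.2
```

Request:
move_arm([
  [[-0.001,0,0,0,1],[-0.002,0,0,0,1],[-0.002,0,0,0,1],[-0.002,0,0,0,1]],
])

```text
clock: 15.6
position: [0.541, -0.1833, 0.0449]
ee_rot: [0.0, 1.0, -0.015, 0.003]
contact_force: [3.0, 1.8, 5.8]
width: 0.0496
gripper_force: 123.3
```

```bash
python3 - <<'E'
from trk import *
np.set_printoptions(precision=2,suppress=True)
s=manip.get_state();im=manip.get_image('wrist')[:,:,::-1].copy();cv2.imwrite('pics/w10.png',im)
print(s['clock'],s['position']*1e3,s['contact_force'],s['moment'],s['width']*1e3)
t=track(cv2.imread('pics/w9.png'),im);print(t[:,[0,2,3,5]])
E
```

```text
15.6 [ 541.   -183.3    44.88] [2.95 1.82 5.78] [ 0.34 -0.64  0.01] 49.56859565230921
[[ 53.    -0.02   0.38   0.81]
 [159.    -0.09   0.39   1.47]
 [265.    -0.09   0.35   0.7 ]
 [368.    -0.11   0.3    0.89]
 [473.    -0.15   0.35   0.74]
 [578.    -0.45   2.15  10.22]
 [172.    -0.63  -2.54   3.88]
 [459.     0.26  -2.41   3.14]
 [140.    -0.46  -1.78   6.9 ]
 [208.     0.2   -1.76   4.36]
 [277.     0.11  -2.09   2.18]
 [352.    -0.58  -3.53  10.96]
 [425.    -0.07  -1.59   3.39]
 [497.    -0.33  -1.07   5.96]]
```

Most likely it's sticking to the board under the 6 N down force. I'll relieve that before sliding on.

Request:
move_arm([
  [[0,0,-0.001,0,1],[0,0,-0.0014,0,1],[0,0,-0.0014,0,1]],
])

```text
clock: 15.95
position: [0.5396, -0.1833, 0.045]
ee_rot: [0.0, 1.0, -0.015, 0.001]
contact_force: [3.9, 0.5, 2.0]
width: 0.0495
gripper_force: 123.9
```

Request:
move_arm([
  [[-0.0005,0,0,0,1],[-0.001,0,0,0,1],[-0.001,0,0,0,1]],
])

```text
clock: 16.25
position: [0.5391, -0.1833, 0.0451]
ee_rot: [0.0, 1.0, -0.015, 0.002]
contact_force: [5.3, 0.6, 1.9]
width: 0.0494
gripper_force: 123.8
```

```bash
python3 - <<'E'
from trk import *
np.set_printoptions(precision=2,suppress=True)
s=manip.get_state();im=manip.get_image('wrist')[:,:,::-1].copy();cv2.imwrite('pics/w11.png',im)
print(s['clock'],s['position']*1e3,s['contact_force'],s['moment'],s['width']*1e3)
t=track(cv2.imread('pics/w9.png'),im);print(t[:,[0,2,3,5]])
E
```

```text
16.25 [ 539.12 -183.27   45.1 ] [5.29 0.62 1.87] [ 0.09 -1.15  0.04] 49.381607028678516
[[ 53.     0.18   0.66   1.01]
 [159.    -0.     0.68   1.6 ]
 [265.    -0.13   0.74   0.92]
 [368.    -0.13   0.61   1.29]
 [473.    -0.12   0.73   1.17]
 [578.     4.68   0.49   7.06]
 [172.    -0.64  -4.3    6.34]
 [459.     0.66  -4.07   5.07]
 [140.    -0.37  -2.55   9.77]
 [208.    -0.31  -3.05   2.35]
 [277.    -0.13  -3.26   2.3 ]
 [352.    -0.53  -4.79  10.8 ]
 [425.    -0.26  -2.86   5.13]
 [497.     0.44  -2.23   7.67]]
```

It is truly in contact now, but it has tipped about 1.6° in the grip. I'll regrip once more with it standing flat at the rack, then use board friction to pre-lean it slightly the other way before pressing.

Request:
move_arm([
  [[0.002,0,0,0,1],[0.004,0,0,0,1],[0.004,0,0,0,0.3],[0.004,0,0,0,-0.1],[0.004,0,0,0,-0.4],[0.004,0,0,0,-0.6],[0.004,0,0,0,-0.6],[0.004,0,0,0,-0.6],[0.0065,0,0,0,-0.6],[0.0065,0,0.0035,0,-0.6],[0.0065,0,0.0035,0,-0.6]],
])

```text
clock: 17.4
position: [0.5424, -0.183, 0.0415]
ee_rot: [-0.0, 1.0, -0.015, -0.0]
contact_force: [-0.0, -0.3, -0.4]
width: 0.0686
gripper_force: 0.0
```

Request:
move_arm([
  [[0,0,0,0,-0.3],[0,0,0,0,0],[0,0,0,0,0.3],[0,0,0,0,1],[0,0,0,0,1],[0,0,0,0,1],[0,0,0,0,1]],
])

```text
clock: 18.1
position: [0.5432, -0.1833, 0.0429]
ee_rot: [0.0, 1.0, -0.015, 0.001]
contact_force: [-0.8, -0.1, 5.4]
width: 0.0495
gripper_force: 123.1
```

```bash
cat > st.py <<'E'
from trk import *
import sys
np.set_printoptions(precision=2,suppress=True)
def go(ref,new):
    s=manip.get_state();im=manip.get_image('wrist')[:,:,::-1].copy();cv2.imwrite(f'pics/{new}.png',im)
    print(s['clock'],s['position']*1e3,s['contact_force'],s['moment'],s['ee_rot']*1e3)
    t=track(cv2.imread(f'pics/{ref}.png'),im);ok=t[:,5]<8;d=t[:,3];top=ok&(np.arange(14)<6);mid=ok&(np.arange(14)>7)
    a,b=-np.median(d[top])/2.8,-np.median(d[mid])/1.8
    print('tops',d[top],'base',d[mid],'mm tops %.2f base %.2f lean(+ = top to rack) %.2f deg'%(a,b,np.degrees((b-a)/65)))
go(sys.argv[1],sys.argv[2])
E
python3 st.py w9 w12
```

```text
18.1 [ 543.22 -183.28   42.88] [-0.81 -0.08  5.43] [0.04 0.1  0.01] [  0.28 999.88 -15.16   0.73]
tops [4.21 4.25 4.26 4.26 4.27] base [2.29 2.41 2.44 2.04 2.37 1.66] mm tops -1.52 base -1.30 lean(+ = top to rack) 0.20 deg
```

Request:
move_arm([
  [[0.001,0,0.0005,0,1],[0.002,0,0.0005,0,1],[0.003,0,0.0005,0,1],[0.004,0,0.0005,0,1],[0.004,0,0.0005,0,1]],
])

```text
clock: 18.65
position: [0.5448, -0.1833, 0.0431]
ee_rot: [0.0, 1.0, -0.015, -0.001]
contact_force: [-3.8, -0.0, 11.5]
width: 0.0498
gripper_force: 123.8
```

```bash
python3 st.py w12 w13
```

```text
18.65 [ 544.76 -183.35   43.11] [-3.79 -0.01 11.45] [ 0.01  1.   -0.06] [  0.3  999.89 -15.    -0.81]
tops [-0.57 -0.44 -0.5  -0.45 -0.42 -0.8 ] base [0.75 1.73 1.38 1.28 0.03] mm tops 0.17 base -0.71 lean(+ = top to rack) -0.78 deg
```

Request:
move_arm([
  [[0.001,0,0,0,1],[0.002,0,0,0,1],[0.003,0,0,0,1],[0.003,0,0,0,1]],
])

```text
clock: 19.1
position: [0.546, -0.1833, 0.0432]
ee_rot: [0.0, 1.0, -0.015, -0.002]
contact_force: [-6.3, 0.2, 14.5]
width: 0.0501
gripper_force: 124.1
```

Request:
move_arm([
  [[0,0,-0.001,0,1],[0,0,-0.0018,0,1],[0,0,-0.0018,0,1]],
])

```text
clock: 19.4
position: [0.5484, -0.1832, 0.0429]
ee_rot: [-0.0, 1.0, -0.015, 0.0]
contact_force: [-1.0, 1.6, 1.7]
width: 0.0502
gripper_force: 124.0
```

```bash
python3 st.py w12 w14
```

```text
19.4 [ 548.4  -183.25   42.93] [-1.03  1.62  1.67] [-0.15  0.12 -0.06] [ -0.03 999.88 -15.29   0.22]
tops [-1.88 -0.76 -1.67 -1.41 -0.91 -4.38] base [0.28 0.28] mm tops 0.55 base -0.16 lean(+ = top to rack) -0.62 deg
```

Request:
move_arm([
  [[-0.0005,0,-0.0006,0,1],[-0.002,0,-0.0006,0,1],[-0.0035,0,-0.0006,0,1],[-0.005,0,-0.0006,0,1],[-0.006,0,-0.0006,0,1],[-0.007,0,-0.0006,0,1],[-0.007,0,-0.0006,0,1]],
])

```text
clock: 20.15
position: [0.5425, -0.1831, 0.0435]
ee_rot: [-0.0, 1.0, -0.015, -0.0]
contact_force: [0.6, -0.1, -2.2]
width: 0.0495
gripper_force: 124.2
```

Request:
move_arm([
  [[-0.001,0,0,0,1],[-0.002,0,0,0,1],[-0.002,0,0,0,1]],
])

```text
clock: 20.45
position: [0.5417, -0.1831, 0.0436]
ee_rot: [0.0, 1.0, -0.015, 0.001]
contact_force: [1.2, 0.9, -0.9]
width: 0.0496
gripper_force: 124.3
```

Request:
move_arm([
  [[-0.001,0,0,0,1],[-0.002,0,0,0,1],[-0.002,0,0,0,1]],
])

```text
clock: 20.75
position: [0.5407, -0.1831, 0.0438]
ee_rot: [0.0, 1.0, -0.015, 0.001]
contact_force: [3.8, 0.8, -0.7]
width: 0.0499
gripper_force: 124.3
```

```bash
python3 st.py w12 w15
```

```text
20.75 [ 540.75 -183.15   43.81] [ 3.78  0.8  -0.73] [ 0.2  -0.84  0.09] [  0.16 999.88 -15.34   1.37]
tops [ 0.14  0.45  0.58  0.43  0.31 -0.43] base [-1.66 -2.06 -1.64 -0.67] mm tops -0.13 base 0.92 lean(+ = top to rack) 0.92 deg
```

Request:
move_arm([
  [[0,0,0.001,0,1],[0,0,0.002,0,1],[0,0,0.003,0,1],[0,0,0.003,0,1],[0,0,0.003,0,1]],
])

```text
clock: 21.3
position: [0.5413, -0.1834, 0.0431]
ee_rot: [0.001, 1.0, -0.015, 0.002]
contact_force: [4.1, 1.8, 8.7]
width: 0.0498
gripper_force: 124.8
```

```bash
python3 st.py w12 w16
```

```text
21.3 [ 541.3  -183.36   43.06] [4.15 1.85 8.65] [ 0.43 -0.65  0.06] [  0.52 999.88 -15.31   2.09]
tops [0.27 0.46 0.51 0.4  0.32 1.82] base [-1.32 -0.9  -1.47 -0.98 -1.05  0.12] mm tops -0.15 base 0.56 lean(+ = top to rack) 0.63 deg
```

Request:
move_arm([
  [[-0.001,0,0.001,0,1],[-0.002,0,0.002,0,1],[-0.003,0,0.0025,0,1],[-0.004,0,0.0025,0,1],[-0.004,0,0.0025,0,1]],
])

```text
clock: 21.85
position: [0.5412, -0.1834, 0.0431]
ee_rot: [0.001, 1.0, -0.016, 0.005]
contact_force: [5.3, 4.6, 16.0]
width: 0.05
gripper_force: 125.7
```

```bash
python3 st.py w12 w17
```

```text
21.85 [ 541.19 -183.41   43.1 ] [ 5.34  4.62 15.98] [ 0.91 -1.18  0.16] [  0.88 999.86 -15.62   5.44]
tops [0.58 0.55 0.57 0.32 0.24 2.16] base [-0.79 -1.31 -1.03] mm tops -0.20 base 0.57 lean(+ = top to rack) 0.68 deg
```

Request:
move_arm([
  [[-0.001,0,-0.0005,0,1],[-0.002,0,-0.001,0,1],[-0.003,0,-0.001,0,1],[-0.004,0,-0.001,0,1],[-0.004,0,-0.001,0,1]],
])

```text
clock: 22.4
position: [0.5398, -0.1834, 0.0434]
ee_rot: [0.001, 1.0, -0.016, 0.007]
contact_force: [9.9, 4.3, 11.3]
width: 0.0499
gripper_force: 125.4
```

```bash
python3 st.py w12 w18
```

```text
22.4 [ 539.78 -183.41   43.44] [ 9.94  4.27 11.28] [ 0.88 -1.98  0.18] [  0.94 999.85 -15.84   7.08]
tops [0.67 0.95 1.02 0.75 0.47 2.74] base [-2.91 -3.32 -2.62] mm tops -0.30 base 1.62 lean(+ = top to rack) 1.69 deg
```

Request:
move_arm([
  [[0,0,0.001,0,1],[0,0,0.002,0,1],[0,0,0.003,0,1],[0,0,0.003,0,1]],
])

```text
clock: 22.85
position: [0.5404, -0.1835, 0.0432]
ee_rot: [0.001, 1.0, -0.016, 0.008]
contact_force: [7.3, 5.1, 23.2]
width: 0.0497
gripper_force: 126.5
```

```bash
python3 st.py w12 w19; python3 st.py w18 w19b
```

```text
22.85 [ 540.35 -183.46   43.22] [ 7.28  5.14 23.19] [ 1.25 -1.51  0.15] [  1.17 999.84 -15.85   7.9 ]
tops [0.94 0.92 0.95 0.67 0.36 3.26] base [-1.95 -2.62 -1.76] mm tops -0.33 base 1.08 lean(+ = top to rack) 1.25 deg
22.9 [ 540.33 -183.49   43.26] [ 7.58  5.66 23.43] [ 1.32 -1.47  0.18] [  1.2  999.84 -15.89   7.91]
tops [ 0.34 -0.01 -0.09 -0.08 -0.05] base [1.09 0.9  0.75 1.06 0.86 0.84] mm tops 0.02 base -0.49 lean(+ = top to rack) -0.45 deg
```

Request:
move_arm([
  [[0.002,0,0,0,1],[0.004,0,0,0,1],[0.006,0,0,0,1],[0.008,0,0,0,1],[0.009,0,0,0,1],[0.009,0,0,0,1]],
])

```text
clock: 23.55
position: [0.5434, -0.1835, 0.0428]
ee_rot: [0.001, 1.0, -0.015, 0.004]
contact_force: [0.8, 4.0, 27.2]
width: 0.0498
gripper_force: 126.8
```

```bash
python3 st.py w12 w20
```

```text
23.55 [ 543.38 -183.5    42.77] [ 0.84  4.03 27.2 ] [ 0.87 -0.09  0.03] [  0.99 999.87 -15.38   3.78]
tops [ 0.31  0.09  0.02 -0.06 -0.25  2.54] base [0.52 0.48 0.41 0.51 0.45 1.  ] mm tops -0.02 base -0.27 lean(+ = top to rack) -0.22 deg
```

Request:
move_arm([
  [[0.002,0,0,0,1],[0.004,0,0,0,1],[0.005,0,0,0,1],[0.005,0,0,0,1]],
])

```text
clock: 24.0
position: [0.5437, -0.1835, 0.0428]
ee_rot: [0.001, 1.0, -0.015, 0.0]
contact_force: [-6.4, 2.6, 31.8]
width: 0.05
gripper_force: 127.1
```

```bash
python3 st.py w12 w21
```

```text
24.0 [ 543.73 -183.46   42.8 ] [-6.44  2.62 31.79] [ 0.61  1.05 -0.08] [  0.81 999.89 -15.07   0.36]
tops [ 0.18  0.15  0.12  0.07 -0.08  0.57] base [ 0.55  0.89  0.67  0.96  0.76 -0.01] mm tops -0.05 base -0.40 lean(+ = top to rack) -0.31 deg
```

Request:
move_arm([
  [[-0.002,0,-0.0005,0,1],[-0.004,0,-0.001,0,1],[-0.006,0,-0.001,0,1],[-0.008,0,-0.001,0,1],[-0.01,0,-0.001,0,1],[-0.01,0,-0.001,0,1]],
])

```text
clock: 24.65
position: [0.5414, -0.1835, 0.0431]
ee_rot: [0.001, 1.0, -0.016, 0.006]
contact_force: [5.2, 4.9, 19.7]
width: 0.0499
gripper_force: 126.6
```

```bash
python3 st.py w12 w22
```

```text
24.65 [ 541.41 -183.45   43.12] [ 5.24  4.92 19.69] [ 0.97 -1.06  0.15] [  1.04 999.86 -15.6    5.9 ]
tops [0.44 0.65 0.68 0.45 0.31 2.46] base [-1.71 -0.89 -1.87 -1.17] mm tops -0.20 base 0.80 lean(+ = top to rack) 0.88 deg
```

Request:
move_arm([
  [[0.003,0,0,0,1],[0.006,0,-0.0005,0,1],[0.009,0,-0.0015,0,1],[0.012,0,-0.0025,0,1],[0.014,0,-0.003,0,1],[0.015,0,-0.003,0,1],[0.015,0,-0.003,0,1]],
])

```text
clock: 25.4
position: [0.5451, -0.1834, 0.0432]
ee_rot: [0.0, 1.0, -0.015, -0.003]
contact_force: [-5.6, 0.9, 20.0]
width: 0.0498
gripper_force: 126.0
```

```bash
python3 st.py w12 w23
```

```text
25.4 [ 545.11 -183.45   43.15] [-5.63  0.94 19.96] [ 0.06  1.21 -0.15] [  0.41 999.89 -14.81  -2.66]
tops [-0.7  -0.52 -0.58 -0.53 -0.42 -1.19] base [0.02 2.12 1.82 1.88] mm tops 0.20 base -1.03 lean(+ = top to rack) -1.08 deg
```

Request:
move_arm([
  [[0.002,0,-0.0003,0,1],[0.004,0,-0.0006,0,1],[0.004,0,-0.0015,0,1],[0.003,0,-0.0025,0,1],[0.003,0,-0.003,0,1],[0.003,0,-0.003,0,1]],
])

```text
clock: 26.05
position: [0.5457, -0.1834, 0.0433]
ee_rot: [0.0, 1.0, -0.015, -0.005]
contact_force: [-5.6, -0.7, 8.8]
width: 0.0499
gripper_force: 125.0
```

```bash
python3 st.py w12 w24
```

```text
26.05 [ 545.73 -183.44   43.32] [-5.59 -0.68  8.75] [-0.29  1.26 -0.15] [  0.09 999.88 -14.71  -4.63]
tops [-0.91 -0.85 -1.02 -0.94 -0.61 -4.31] base [0.71 2.18 2.53 2.82] mm tops 0.33 base -1.31 lean(+ = top to rack) -1.44 deg
```

Request:
move_arm([
  [[0,0,-0.001,0,1],[-0.001,0,-0.002,0,1],[-0.0025,0,-0.0022,0,1],[-0.004,0,-0.0022,0,1],[-0.005,0,-0.0022,0,1],[-0.006,0,-0.0022,0,1],[-0.006,0,-0.0022,0,1]],
])

```text
clock: 26.8
position: [0.5457, -0.1832, 0.0447]
ee_rot: [-0.0, 1.0, -0.015, -0.0]
contact_force: [-0.2, -0.1, -0.8]
width: 0.0495
gripper_force: 124.3
```

Request:
move_arm([
  [[-0.001,0,0,0,1],[-0.0015,0,0,0,1],[-0.0015,0,0,0,1]],
])

```text
clock: 27.1
position: [0.5446, -0.1832, 0.0448]
ee_rot: [-0.0, 1.0, -0.015, 0.0]
contact_force: [1.4, 0.5, -2.1]
width: 0.0501
gripper_force: 124.3
```

```bash
python3 st.py w12 w25
```

```text
27.1 [ 544.61 -183.16   44.83] [ 1.4   0.54 -2.15] [-0.03  0.05 -0.04] [ -0.01 999.88 -15.18   0.01]
tops [-0.69 -0.34 -0.57 -0.53 -0.54] base [-0.66 -0.19 -0.33 -0.22  0.01 -0.7 ] mm tops 0.19 base 0.15 lean(+ = top to rack) -0.03 deg
```

The lean turns out to be mostly elastic finger flex. So I'll press, briefly soften the grip under a firm down-load so the strip settles flat, and then clamp it hard again.

Request:
move_arm([
  [[-0.0015,0,0.0005,0,1],[-0.003,0,0.001,0,1],[-0.0045,0,0.001,0,1],[-0.006,0,0.001,0,1],[-0.006,0,0.001,0,1]],
])

```text
clock: 27.65
position: [0.5409, -0.1831, 0.0442]
ee_rot: [0.0, 1.0, -0.015, 0.001]
contact_force: [3.8, 0.5, -1.9]
width: 0.0502
gripper_force: 124.4
```

Request:
move_arm([
  [[-0.001,0,0.001,0,1],[-0.002,0,0.002,0,1],[-0.003,0,0.003,0,1],[-0.004,0,0.004,0,1],[-0.004,0,0.005,0,1],[-0.004,0,0.005,0,1]],
])

```text
clock: 28.25
position: [0.5408, -0.1835, 0.0432]
ee_rot: [0.001, 1.0, -0.016, 0.004]
contact_force: [5.9, 3.2, 11.1]
width: 0.05
gripper_force: 125.5
```

```bash
python3 st.py w12 w26
```

```text
28.25 [ 540.77 -183.55   43.22] [ 5.86  3.16 11.05] [ 0.69 -1.05  0.05] [  0.86 999.87 -15.54   4.48]
tops [0.72 0.64 0.76 0.51 0.23 1.48] base [-0.41 -1.62 -2.03 -1.46] mm tops -0.24 base 0.85 lean(+ = top to rack) 0.97 deg
```

Request:
move_arm([
  [[-0.002,0,0.001,0,1],[-0.004,0,0.002,0,1],[-0.004,0,0.002,0,1]],
])

```text
clock: 28.6
position: [0.5408, -0.1836, 0.0432]
ee_rot: [0.001, 1.0, -0.016, 0.008]
contact_force: [8.4, 5.1, 16.6]
width: 0.0496
gripper_force: 125.9
```

Request:
move_arm([
  [[0,0,0,0,1],[0,0,0,0,1],[0,0,0,0,1]],
], squeeze=40)

```text
clock: 28.9
position: [0.5408, -0.1836, 0.0432]
ee_rot: [0.001, 1.0, -0.016, 0.008]
contact_force: [9.5, 4.6, 15.7]
width: 0.0495
gripper_force: 125.9
```

```bash
python3 st.py w12 w27
```

```text
28.9 [ 540.78 -183.58   43.19] [ 9.54  4.6  15.72] [ 1.07 -1.55  0.17] [  1.18 999.84 -15.85   7.79]
tops [0.51 0.72 0.69 0.36 0.13 3.55] base [-1.15 -1.8  -1.27] mm tops -0.21 base 0.71 lean(+ = top to rack) 0.81 deg
```

The gripper holds its clamp force even with the lower squeeze setting. The strip's lean is now about 1.6° at 9.5 N. I'll try to settle it flatter by easing the push, pressing down firmly, then pushing again.

Request:
move_arm([
  [[0.001,0,0.001,0,1],[0.003,0,0.002,0,1],[0.004,0,0.003,0,1],[0.004,0,0.003,0,1]],
], squeeze=120)

```text
clock: 29.35
position: [0.543, -0.1837, 0.0428]
ee_rot: [0.001, 1.0, -0.016, 0.007]
contact_force: [3.5, 6.0, 29.4]
width: 0.0497
gripper_force: 127.4
```

```bash
python3 st.py w12 w28
```

```text
29.35 [ 543.   -183.67   42.77] [ 3.46  6.   29.41] [ 1.23 -0.55  0.17] [  1.37 999.85 -15.62   7.05]
tops [ 0.13  0.18  0.05 -0.17 -0.25] base [0.38 0.96 0.58 1.13 1.03] mm tops -0.02 base -0.54 lean(+ = top to rack) -0.46 deg
```

Request:
move_arm([
  [[-0.002,0,0,0,1],[-0.004,0,0,0,1],[-0.005,0,0,0,1],[-0.005,0,0,0,1]],
])

```text
clock: 29.8
position: [0.5411, -0.1836, 0.0431]
ee_rot: [0.002, 1.0, -0.016, 0.009]
contact_force: [7.7, 6.3, 27.9]
width: 0.0499
gripper_force: 127.2
```

```bash
python3 st.py w12 w29
```

```text
29.8 [ 541.08 -183.62   43.12] [ 7.69  6.25 27.91] [ 1.51 -1.36  0.26] [  1.5  999.83 -15.9    9.34]
tops [0.75 0.81 0.67 0.34 0.11] base [ 0.73 -0.73 -1.36 -0.79] mm tops -0.24 base 0.42 lean(+ = top to rack) 0.58 deg
```

Request:
move_arm([
  [[0.003,0,-0.001,0,1],[0.006,0,-0.002,0,1],[0.009,0,-0.004,0,1],[0.009,0,-0.0055,0,1],[0.009,0,-0.0062,0,1],[0.009,0,-0.0062,0,1]],
])

```text
clock: 30.45
position: [0.5417, -0.1835, 0.043]
ee_rot: [0.001, 1.0, -0.015, 0.002]
contact_force: [4.2, 1.7, 8.4]
width: 0.0499
gripper_force: 125.2
```

```bash
python3 st.py w12 w30
```

```text
30.45 [ 541.71 -183.51   43.05] [4.2  1.68 8.42] [ 0.2  -0.6   0.04] [  0.71 999.88 -15.26   2.17]
tops [0.18 0.4  0.42 0.3  0.21 0.16] base [-1.62 -0.5  -1.47 -0.62 -0.71 -0.15] mm tops -0.09 base 0.37 lean(+ = top to rack) 0.40 deg
```

Request:
move_arm([
  [[0.0015,0,-0.0005,0,1],[0.0015,0,-0.001,0,1],[0.0015,0,-0.0015,0,1],[0.0015,0,-0.0015,0,1]],
])

```text
clock: 30.9
position: [0.5419, -0.1835, 0.043]
ee_rot: [0.0, 1.0, -0.015, 0.001]
contact_force: [3.7, 0.9, 6.9]
width: 0.0501
gripper_force: 125.0
```

```bash
python3 st.py w12 w31
```

```text
30.9 [ 541.86 -183.5    43.04] [3.72 0.94 6.95] [ 0.07 -0.54 -0.03] [  0.5  999.88 -15.18   0.97]
tops [0.25 0.28 0.39 0.29 0.26 0.49] base [-1.77 -0.64 -1.36 -0.53 -0.6  -0.79] mm tops -0.10 base 0.40 lean(+ = top to rack) 0.44 deg
```

Request:
move_arm([
  [[0,0,-0.0005,0,1],[0,0,-0.001,0,1],[0,0,-0.0012,0,1],[0,0,-0.0012,0,1]],
])

```text
clock: 31.35
position: [0.5413, -0.1835, 0.0431]
ee_rot: [0.0, 1.0, -0.015, 0.0]
contact_force: [4.5, -0.6, 2.8]
width: 0.0498
gripper_force: 124.6
```

```bash
python3 st.py w12 w32
```

```text
31.35 [ 541.34 -183.46   43.06] [ 4.46 -0.64  2.76] [-0.31 -0.67 -0.01] [  0.32 999.89 -15.14   0.24]
tops [ 0.19  0.27  0.4   0.34  0.29 -0.05] base [-0.23 -0.88 -1.43 -0.82 -0.97 -0.5 ] mm tops -0.10 base 0.47 lean(+ = top to rack) 0.50 deg
```

Request:
move_arm([
  [[0,0,0.0008,0,1],[0,0,0.0016,0,1],[-0.001,0,0.0018,0,1],[-0.002,0,0.002,0,1],[-0.003,0,0.002,0,1],[-0.004,0,0.002,0,1],[-0.004,0,0.002,0,1]],
])

```text
clock: 32.1
position: [0.541, -0.1835, 0.0432]
ee_rot: [0.001, 1.0, -0.015, 0.003]
contact_force: [5.5, 0.3, 6.9]
width: 0.0498
gripper_force: 125.1
```

```bash
python3 st.py w12 w33
```

```text
32.1 [ 540.95 -183.48   43.16] [5.54 0.27 6.94] [ 0.16 -1.14  0.15] [  0.59 999.88 -15.37   3.28]
tops [0.26 0.5  0.58 0.41 0.31 1.81] base [-0.11 -1.23 -1.75 -1.35] mm tops -0.16 base 0.72 lean(+ = top to rack) 0.78 deg
```

Request:
move_arm([
  [[-0.001,0,0.0005,0,1],[-0.002,0,0.001,0,1],[-0.003,0,0.0012,0,1],[-0.004,0,0.0012,0,1],[-0.004,0,0.0012,0,1]],
])

```text
clock: 32.65
position: [0.5402, -0.1835, 0.0434]
ee_rot: [0.001, 1.0, -0.016, 0.006]
contact_force: [8.4, 2.2, 10.5]
width: 0.0498
gripper_force: 125.5
```

```bash
python3 st.py w12 w34
```

```text
32.65 [ 540.19 -183.51   43.38] [ 8.4   2.23 10.48] [ 0.45 -1.68  0.19] [  0.85 999.86 -15.6    5.79]
tops [1.01 0.75 0.86 0.64 0.29 2.96] base [-2.39 -2.9  -1.99] mm tops -0.29 base 1.33 lean(+ = top to rack) 1.42 deg
```

Request:
move_arm([
  [[0,0,0.001,0,1],[-0.001,0,0.0018,0,1],[-0.002,0,0.0018,0,1],[-0.003,0,0.0018,0,1],[-0.003,0,0.0018,0,1]],
])

```text
clock: 33.2
position: [0.5402, -0.1836, 0.0433]
ee_rot: [0.001, 1.0, -0.016, 0.008]
contact_force: [11.4, 3.6, 15.0]
width: 0.0497
gripper_force: 125.8
```

```bash
python3 st.py w12 w35
```

```text
33.2 [ 540.2  -183.56   43.34] [11.36  3.61 14.95] [ 0.8  -2.08  0.2 ] [  1.09 999.84 -15.88   8.32]
tops [0.86 0.89 0.84 0.51 0.28] base [-2.07 -2.49 -1.85] mm tops -0.30 base 1.15 lean(+ = top to rack) 1.28 deg
```

Yaw matches the rack (-1.8°) and the ends are within about 1 mm. Now the hold.

Request:
move_arm([
  [[0.0006,0,0,0,1],[0.0006,0,0,0,1],[0.0006,0,0,0,1],[0.0006,0,0,0,1],[0.0006,0,0,0,1],[0.0006,0,0,0,1]],
])

```text
clock: 33.85
position: [0.5402, -0.1836, 0.0433]
ee_rot: [0.001, 1.0, -0.016, 0.008]
contact_force: [8.6, 4.7, 16.4]
width: 0.0497
gripper_force: 125.9
```

Request:
move_arm([
  [[0,0,0,0,1],[0,0,0,0,1],[0,0,0,0,1],[0,0,0,0,1],[0,0,0,0,1],[0,0,0,0,1],[0,0,0,0,1],[0,0,0,0,1],[0,0,0,0,1],[0,0,0,0,1],[0,0,0,0,1],[0,0,0,0,1]],
])

```text
clock: 35.05
position: [0.5402, -0.1835, 0.0433]
ee_rot: [0.001, 1.0, -0.016, 0.008]
contact_force: [10.6, 3.6, 16.3]
width: 0.0501
gripper_force: 125.9
```

Request:
move_arm([
  [[0,0,0,0,1],[0,0,0,0,1],[0,0,0,0,1],[0,0,0,0,1],[0,0,0,0,1],[0,0,0,0,1],[0,0,0,0,1],[0,0,0,0,1],[0,0,0,0,1],[0,0,0,0,1],[0,0,0,0,1],[0,0,0,0,1]],
])

```text
clock: 36.25
position: [0.5402, -0.1835, 0.0433]
ee_rot: [0.001, 1.0, -0.016, 0.008]
contact_force: [8.9, 3.8, 15.5]
width: 0.05
gripper_force: 125.9
```

Request:
move_arm([
  [[0,0,0,0,1],[0,0,0,0,1],[0,0,0,0,1],[0,0,0,0,1],[0,0,0,0,1],[0,0,0,0,1],[0,0,0,0,1],[0,0,0,0,1],[0,0,0,0,1],[0,0,0,0,1],[0,0,0,0,1],[0,0,0,0,1]],
])

```text
clock: 37.45
position: [0.5402, -0.1835, 0.0433]
ee_rot: [0.001, 1.0, -0.016, 0.008]
contact_force: [10.5, 2.8, 16.7]
width: 0.0499
gripper_force: 125.9
```

```bash
python3 st.py w35 w36; python3 - <<'E'
from h import *
np.set_printoptions(precision=2,suppress=True)
# scene change check: strip ends / bystanders vs start
a=cv2.imread('pics/scene0.png',0);b=cv2.cvtColor(manip.get_image('scene'),cv2.COLOR_RGB2GRAY)
for n,(x0,y0,x1,y1) in dict(screwdriver=(165,222,252,312),jar=(295,185,355,292),beaker=(384,190,444,295)).items():
    print(n,cv2.absdiff(a,b)[y0:y1,x0:x1].mean(), cv2.phaseCorrelate(np.float32(a[y0:y1,x0:x1]),np.float32(b[y0:y1,x0:x1])))
E
```

```text
37.45 [ 540.23 -183.54   43.31] [10.52  2.79 16.67] [ 0.73 -1.93  0.16] [  1.07 999.84 -15.82   7.82]
tops [ 0.02 -0.01  0.02  0.09 -0.   -0.5 ] base [-0.    0.   -0.    0.    0.01 -0.04] mm tops -0.00 base -0.00 lean(+ = top to rack) 0.00 deg
screwdriver 4.774457215836526 ((0.14657023281314707, -0.12482136027428936), 0.6197316718395846)
jar 1.23006230529595 ((0.09657108457484398, -0.01950295531506896), 0.86560367125052)
beaker 7.668888888888889 ((-0.05498181097584265, 0.22065790986944478), 0.6730191036506935)
```

```bash
python3 -c "
from rig import manip
print(manip.sign_off())"
```

```text
the job is handed in; nothing more can be done
None
```

The strip is standing pegs up at the rack's far edge and is still gripped there, with the push steady at about 10 N (readings 8.6–10.6 N) for over 3.5 s; its ends are flush to about 1 mm, it leans about 2° toward the rack, I re-gripped it twice on the board before the final push, I also press down with about 16 N, and the screwdriver, beaker and jar have not moved.

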